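# Only the socket by the plug stands up

### The arm

A 7-joint arm with a two-finger parallel gripper is mounted at the origin on a cart in front of the work surface, level with it; the furniture and walls round the work are solid. World frame = base frame: x ahead of the robot, y to its left, z up, the work surface at z = 0. Lengths are in m, angles in degrees, forces in N, time in s.
With the tool pointing down it reaches from about 0.4 to 0.9 m from the base axis. Payload 5.5 kg.
Tool frame: the origin (TCP) lies midway between the tips of the shut fingers; the grasp point (between the pads) lies 19 mm behind it (hold_point_z is the distance from the TCP to the grasp point, in m); z points along the fingers, y is the line along which they close (so a half turn about z gives the same grasp; the last joint's range is limited). The gripper opens to 85 mm and grips with 20 to 120 N. Pads are 22 mm wide; open, the fingers measure 114 mm over their backs; the gripper's body (76 mm by 85 mm) begins 54 mm behind the grasp point. The pads swing forward as they close: fully open they stand 13 mm farther back than shut.
Start: joints at [15.08, 28.699, -24.465, 88.831, 12.651, 65.22, -12.049], TCP at [0.65, 0, 0.231] pointing down, gripper open.
Joint ranges: [-164.97, 164.97], [-17.58, 116.51], [-87.97, 89.64], [11.32, 138.91], [-80.73, 260.73], [10.89, 115.49], [-147.41, 147.41]. Speed limits (degrees/s): [147.25, 147.25, 180, 180, 180, 180, 180].

### API

Orientations are given as a 3x3 rotation matrix whose columns are the frame's x, y, z axes.
In Python, from workcell import state, snapshot, camera_params, finish_job, hold_point_z gives the robot as it stands.
- The arm moves only by the tool servo_tool, never from a script. Its argument "rows" is a list that holds one entry, the list of rows, each a list of 7 numbers: the shift along the world's x, y, z in cm, then the turn, a rotation vector about the world's x, y, z in rad, then the closure, from 0 (fully open) to 1 (shut). A call has 1 to 5 rows; each row is the pose to reach, as a shift and turn from the pose commanded when the call began; what a row does not reach only later rows make up. A row lasts 1/8 s, in which the tool goes at most 62.5 mm and 10.7 degrees, less where a joint would pass 70% of its speed; a pose out of reach is approached as far as the arm can. A call with a gripper value outside its range is refused whole. The fingers move at their own pace and stop on an object; "newtons" is the grip in N (left out, the last holds). Time passes only in rows, so rows that repeat a pose let the fingers close. It gives the time, the measured TCP pose, the force, the opening and the grip force at its end, in the units of the state.
- state(): the state, without advancing time (a new reading comes with each control period).
- snapshot(name): name is "scene" or "side" or "wrist"; returns the picture (420x560x3 uint8, blue, green, red); there is no depth.
- camera_params(name): a dict with "fx", "fy", "cx", "cy" (pixels), "k1" (the pictures are not rectified: a ray, as slopes to the right and down, at radius r is drawn at 1 + k1 r^2 times it, then the intrinsics apply), "R" (3x3) and "t" (3): a world point X has camera coordinates R X + t. Camera axes: x right, y down, z forward; pixel columns grow to the right and rows downward; lengths in m; the calibration is good to about 2 mm. A picture is of the moment at which its call begins: read the wrist's pose just before it. camera_params takes no time and is no camera call; for the wrist camera it gives the pose at the moment of the call.
- finish_job(): hands the job in; it is judged then, once.
The state is a dict: "t": time; "qpos": joint angles; "joint_vel": joint speeds; "effort": joint torques, N m; "position": TCP position; "tool_rot": TCP orientation; "contact_force": force on the tool from outside, world axes, zero at the start; "moment": the same for the moment, N m; "grip_width": finger opening in m; "finger_force": force on a finger pad.
Only numpy, scipy, OpenCV 4.12 (cv2) and the standard library are available. Lean on these libraries where they do the work, as an engineer would, in place of code of your own. Each camera call takes 0.05 s, during which the arm holds its last target. There are 200 camera calls.

### The job

Three pop-up socket towers with push-push latches are let into the worktop. Only the tower that has the loose mains plug lying right behind it should stand up: press its cap so that it springs out, and press each of the other two down so that it latches and stays down. The latches are worn, so look after each press whether the tower ended up out or latched and press again if it did not take; leave the plug and everything else where it is.

Things in the scene. Friction and masses are not known exactly. Their poses are not given: they have to be found in the camera images.
- socket_a (a joint): depth in m of tower a, the one with the plug behind it: 0 fully up, 0.052 latched down, 0.064 bottom of the stroke; starts latched. Push-push latch, all towers: press beyond 0.060 and let go; an up tower is then latched at 0.052, a latched one is freed and rises to 0 by itself in about 1 s. A press that stops short leaves the state as it was.
- socket_b (a joint): the same for tower b, without plug; starts fully up. Worn latches: an up tower may come back up after its first full press; the next full press then latches it. Resistance, all towers: a spring, about 3 to 4 N at the top and 5 to 7 N at the bottom, plus 25 N per m/s of pressing speed, then a hard stop at 0.064
- socket_c (a joint): the same for tower c, without plug; starts fully up
- socket_a_cap (a point): centre of the top of tower a's cap (moves with the tower). All towers are alike: an upright aluminium cylinder with a flat round steel cap, 73 mm in diameter, in a fixed steel ring on the worktop, 100 mm outside, 6 mm high. The cap's top is 72 mm above the worktop when up, 20 mm when latched, 8 mm at the bottom of the stroke.
- socket_b_cap (a point): centre of the top of tower b's cap
- socket_c_cap (a point): centre of the top of tower c's cap
- plug_mid (a point): middle, half-way up, of a loose white two-pin mains plug, 80 x 38 x 36 mm, lying on the worktop about 110 mm behind (farther from the robot than) tower a's centre; to be left alone
- tin: low food tin, 75 mm in diameter, 58 mm high, standing behind the towers; origin at the centre of its underside; to be left alone
- mug: white mug, 98 mm high, standing to the right of the towers; origin at the centre of its underside; to be left alone
- tape: roll of tape lying flat, 104 mm across, 25 mm high, to the left of the towers; origin at the centre of its underside; to be left alone
- spice: spice jar, 44 mm in diameter, 78 mm high, standing behind the towers; origin at the centre of its underside; to be left alone

How it is judged:
By the outcome, as a careful person would: the job done as asked, in the order asked, and still so for the second after the job is handed in, with the robot touching nothing.
It also fails if it takes over 61 s, if anything falls off the work surface, if the arm or the gripper's body presses on something with over 40 N, if the wrist force passes 120 N, or if a joint passes its speed limit or range.

## Working session

There is one attempt and no reset: what is moved stays moved. The work goes in short steps, Python scripts to look and compute and a tool call to move; the robot and the scene stay as the last step left them, time stands still between calls to the robot, and variables do not carry over. Pictures are saved under pics/ and viewed, at most 10 in all, crops included, and the job is handed in when it is done.

Besides the shell and the picture viewer there is one more tool, called after ">>>" in YAML: its name, and indented under it one key for each argument. servo_tool: Moves the arm, as the interface text tells. Its arguments: {"type":"object","properties":{"rows":{"type":"array"},"newtons":{"type":"number"}},"required":["rows"]}

```bash
mkdir -p pics
cat > h.py <<'E'
import numpy as np, cv2
from workcell import state, snapshot, camera_params, finish_job
def ray(p,u,v):
    x=np.array([(u-p['cx'])/p['fx'],(v-p['cy'])/p['fy']]); s=x.copy()
    for _ in range(20): s=x/(1+p['k1']*(s@s))
    R=np.array(p['R']); return -R.T@np.array(p['t']), R.T@np.array([s[0],s[1],1])
def onz(p,u,v,z):
    o,d=ray(p,u,v); return o+d*(z-o[2])/d[2]
def two(p1,a,p2,b):
    o1,d1=ray(p1,*a);o2,d2=ray(p2,*b)
    s=np.linalg.lstsq(np.c_[d1,-d2],o2-o1,rcond=None)[0]
    x,y=o1+s[0]*d1,o2+s[1]*d2; return (x+y)/2, np.linalg.norm(x-y)
E
python3 - <<'E'
from h import *
for n in('scene','side'):
    cv2.imwrite(f'pics/{n}0.png',snapshot(n)); p=camera_params(n); R=np.array(p['R']); print(n,-R.T@np.array(p['t']),R[2])
s=state();print(s['t'],s['grip_width'],s['position'])
E
```

```text
scene [ 0.10634828 -0.81238898  0.7921945 ] [ 0.38770673  0.68025591 -0.62204131]
side [-0.23873746  0.54387341  0.76380215] [ 0.66148392 -0.46235973 -0.5904765 ]
0.1 0.085361947524155 [ 6.49389264e-01 -1.37504172e-05  2.30329931e-01]
```

View pics/scene0.png

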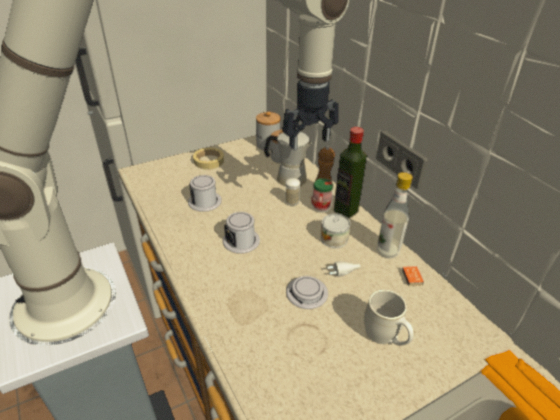

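View pics/side0.png

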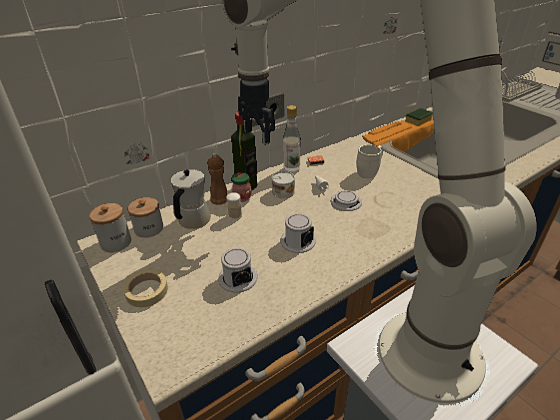

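The scene picture shows latched tower a with its cap at (307,287), with the plug at (343,269). The up towers' caps are at (204,183) and (240,220). In the side picture they are at (346,197), (236,256) and (298,221) respectively.

Run:
```python
from h import *
a,b=camera_params('scene'),camera_params('side')
for n,u,v,z in(('a',(307,286),(346,196),.02),('near',(240,219),(298,220),.072),('left',(203,183),(236,256),.072),('plug',(343,269),(320,183),.018)):
    print(n,*two(a,u,b,v),onz(a,*u,z).round(3),onz(b,*v,z).round(3))
for n in('scene','side'):
    im=cv2.imread(f'pics/{n}0.png')
    bx={'scene':[(270,255),(205,195),(170,155)],'side':[(310,165),(262,195),(200,230)]}[n]
    cv2.imwrite(f'pics/{n}c.png',np.hstack([cv2.resize(im[y:y+66,x:x+66],None,fx=4,fy=4,interpolation=2) for x,y in bx]))
a=cv2.imread('pics/scenec.png');b=cv2.imread('pics/sidec.png');cv2.imwrite('pics/crops.png',np.vstack([a,b]))
```

```text
a [ 0.51149073 -0.23720087  0.02166572] 0.0026438683865897036 [ 0.514 -0.235  0.02 ] [ 0.511 -0.238  0.02 ]
near [0.45271162 0.00112717 0.07404033] 0.003070839590078611 [0.455 0.005 0.072] [ 0.453 -0.     0.072]
left [0.4326025  0.20828466 0.06877245] 0.0008894312679860457 [0.431 0.203 0.072] [0.43  0.21  0.072]
plug [ 0.62393471 -0.22602763  0.01536871] 6.967083370609795e-05 [ 0.622 -0.228  0.018] [ 0.621 -0.223  0.018]
```

View pics/crops.png

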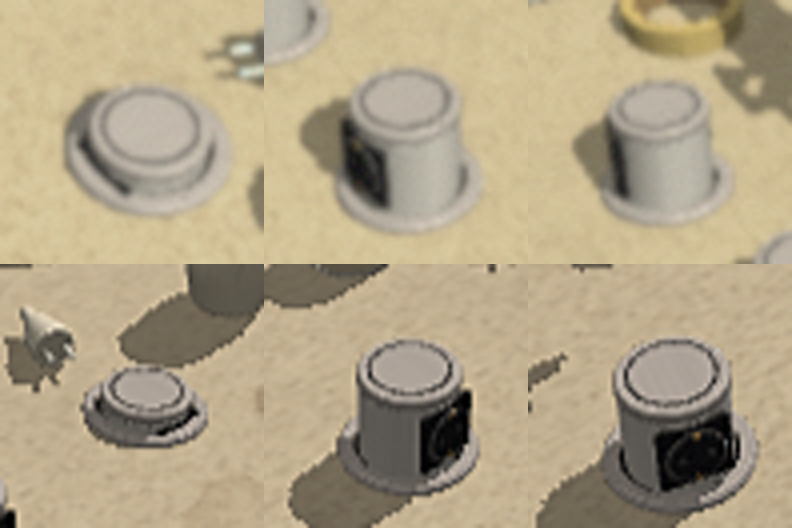

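Tower a's cap is at (0.512, -0.237), the middle one at (0.453, 0.001) and the left one at (0.431, 0.208). The heights agree with the text. I'll shut the gripper and go over a.

>>> servo_tool:
  rows:
    - [[-3,-5,0,0,0,0,1],[-6,-10,0,0,0,0,1],[-9,-15,-2,0,0,0,1],[-12,-20,-5,0,0,0,1],[-13.8,-23.7,-9,0,0,0,1]]
  newtons: 30

```text
t: 0.72
position: [0.511, -0.2398, 0.1414]
tool_rot: [[0.002, 1.0, 0.002], [1.0, -0.002, -0.002], [-0.002, 0.002, -1.0]]
contact_force: [0.4, 0.3, 0.1]
grip_width: 0.0
finger_force: 0.0
```

>>> servo_tool:
  rows:
    - [[0,0,-3,0,0,0,1],[0,0,-6,0,0,0,1],[0,0,-9,0,0,0,1],[0,0,-10,0,0,0,1],[0,0,-10,0,0,0,1]]

```text
t: 1.35
position: [0.5116, -0.2367, 0.0409]
tool_rot: [[-0.0, 1.0, -0.001], [1.0, 0.0, 0.001], [0.001, -0.001, -1.0]]
contact_force: [0.1, 0.7, 0.2]
grip_width: -0.0001
finger_force: 0.0
```

>>> servo_tool:
  rows:
    - [[0,0,-1.5,0,0,0,1],[0,0,-2.2,0,0,0,1],[0,0,-2.8,0,0,0,1],[0,0,-3.2,0,0,0,1],[0,0,-3.3,0,0,0,1]]

```text
t: 1.98
position: [0.5123, -0.2372, 0.0089]
tool_rot: [[0.0, 1.0, 0.0], [1.0, -0.0, -0.001], [-0.001, 0.0, -1.0]]
contact_force: [-2.1, -0.2, 7.1]
grip_width: 0.0
finger_force: 3.2
```

Pressed to about 0.063. Now I let go upward.

>>> servo_tool:
  rows:
    - [[0,0,3,0,0,0,1],[0,0,7,0,0,0,1],[0,0,11,0,0,0,1],[-2,5,12,0,0,0,1],[-3,10,12,0,0,0,1]]

```text
t: 2.6
position: [0.4821, -0.1368, 0.1296]
tool_rot: [[0.002, 1.0, 0.003], [1.0, -0.002, -0.001], [-0.001, 0.003, -1.0]]
contact_force: [0.1, 1.4, -0.2]
grip_width: 0.0001
finger_force: 0.0
```

>>> servo_tool:
  rows:
    - [[-2,5,0,0,0,0,1],[-3,10,0,0,0,0,1],[-3,13.8,0,0,0,0,1],[-3,13.8,0,0,0,0,1],[-3,13.8,0,0,0,0,1]]

```text
t: 3.22
position: [0.4521, 0.0006, 0.1284]
tool_rot: [[-0.0, 1.0, 0.0], [1.0, 0.0, -0.0], [-0.0, 0.0, -1.0]]
contact_force: [0.0, -0.9, -0.1]
grip_width: 0.0001
finger_force: 0.0
```

Run:
```python
from h import *
ims=[cv2.resize(snapshot(n)[y:y+160,x:x+230],None,fx=1.7,fy=1.7) for n,x,y in(('scene',150,160),('side',180,150))]
cv2.imwrite('pics/s1.png',np.hstack(ims)); s=state();print(s['t'],s['position'],s['contact_force'])
```

```text
3.325 [ 4.52093281e-01 -2.63745639e-04  1.28252550e-01] [ 0.16730053 -0.49058937  0.20463085]
```

View pics/s1.png

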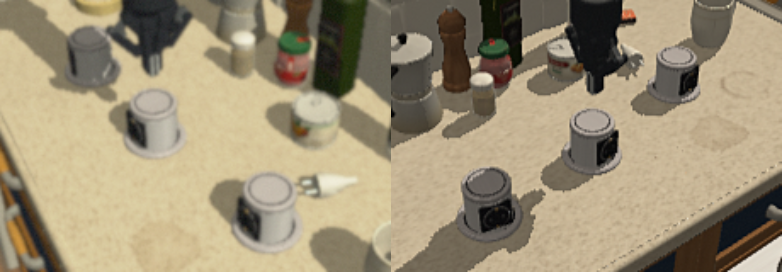

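Tower a now stands fully up (scene crop cap at (271,188)), and the gripper is over the middle tower. I'll press that one from z 0.128 to about 0.008.

>>> servo_tool:
  rows:
    - [[0,0,-3,0,0,0,1],[0,0,-5,0,0,0,1],[0,0,-6.2,0,0,0,1],[0,0,-7.2,0,0,0,1],[0,0,-8.2,0,0,0,1]]

```text
t: 3.95
position: [0.4513, -0.0004, 0.0462]
tool_rot: [[0.002, 1.0, -0.002], [1.0, -0.002, -0.001], [-0.001, -0.002, -1.0]]
contact_force: [-3.5, -1.3, 7.6]
grip_width: -0.0
finger_force: 3.6
```

>>> servo_tool:
  rows:
    - [[0,0,-1.2,0,0,0,1],[0,0,-2.2,0,0,0,1],[0,0,-3,0,0,0,1],[0,0,-3.7,0,0,0,1],[0,0,-3.8,0,0,0,1]]

```text
t: 4.58
position: [0.4513, -0.0005, 0.0082]
tool_rot: [[0.002, 1.0, -0.002], [1.0, -0.002, -0.001], [-0.001, -0.002, -1.0]]
contact_force: [-2.5, -1.1, 7.0]
grip_width: 0.0001
finger_force: 3.3
```

>>> servo_tool:
  rows:
    - [[0,0,3,0,0,0,1],[0,0,7,0,0,0,1],[0,0,12,0,0,0,1],[-1,5,12,0,0,0,1],[-2,10,12,0,0,0,1]]

```text
t: 5.2
position: [0.4333, 0.1008, 0.1295]
tool_rot: [[0.005, 1.0, 0.003], [1.0, -0.005, -0.0], [0.0, 0.003, -1.0]]
contact_force: [0.8, 1.0, -0.3]
grip_width: -0.0002
finger_force: 0.0
```

>>> servo_tool:
  rows:
    - [[0,5,0,0,0,0,1],[0,10,0,0,0,0,1],[0,10.8,0,0,0,0,1],[0,10.8,0,0,0,0,1],[0,10.8,0,0,0,0,1]]

```text
t: 5.82
position: [0.4322, 0.2069, 0.1281]
tool_rot: [[0.003, 1.0, -0.0], [1.0, -0.003, -0.001], [-0.001, -0.0, -1.0]]
contact_force: [-0.5, -0.3, -0.1]
grip_width: -0.0
finger_force: 0.0
```

Run:
```python
from h import *
ims=[cv2.resize(snapshot(n)[y:y+160,x:x+230],None,fx=1.7,fy=1.7) for n,x,y in(('scene',150,160),('side',180,150))]
cv2.imwrite('pics/s2.png',np.hstack(ims)); s=state();print(s['t'],s['position'],s['contact_force'])
```

```text
5.925 [0.43230547 0.20716587 0.12817593] [-0.27529839 -0.41458654  0.29226453]
```

View pics/s2.png

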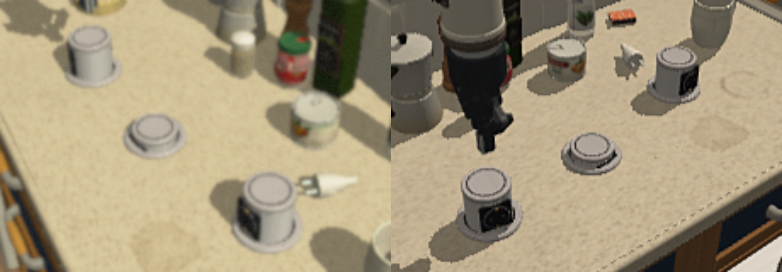

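The middle tower is latched (scene crop (155,127)) and a is up. Next is the left tower.

>>> servo_tool:
  rows:
    - [[0,0,-3,0,0,0,1],[0,0,-5,0,0,0,1],[0,0,-6.2,0,0,0,1],[0,0,-7.2,0,0,0,1],[0,0,-8.2,0,0,0,1]]

```text
t: 6.55
position: [0.4317, 0.2073, 0.0462]
tool_rot: [[0.001, 1.0, -0.001], [1.0, -0.001, -0.002], [-0.002, -0.001, -1.0]]
contact_force: [-2.5, -3.7, 5.8]
grip_width: -0.0002
finger_force: 3.1
```

>>> servo_tool:
  rows:
    - [[0,0,-1.2,0,0,0,1],[0,0,-2.2,0,0,0,1],[0,0,-3,0,0,0,1],[0,0,-3.7,0,0,0,1],[0,0,-3.8,0,0,0,1]]

```text
t: 7.18
position: [0.4317, 0.2074, 0.0082]
tool_rot: [[0.001, 1.0, -0.001], [1.0, -0.001, -0.002], [-0.002, -0.001, -1.0]]
contact_force: [-2.3, -2.5, 6.5]
grip_width: 0.0002
finger_force: 3.0
```

>>> servo_tool:
  rows:
    - [[0,0,3,0,0,0,1],[0,0,7,0,0,0,1],[0,0,12,0,0,0,1],[0,0,12,0,0,0,1],[0,0,12,0,0,0,1]]

```text
t: 7.8
position: [0.4322, 0.2085, 0.1283]
tool_rot: [[0.001, 1.0, 0.001], [1.0, -0.001, -0.0], [-0.0, 0.001, -1.0]]
contact_force: [-0.8, 0.2, -1.1]
grip_width: -0.0001
finger_force: 0.0
```

>>> servo_tool:
  rows:
    - [[0,0,0,0,0,0,1],[0,0,0,0,0,0,1],[0,0,0,0,0,0,1],[0,0,0,0,0,0,1],[0,0,0,0,0,0,1]]

```text
t: 8.43
position: [0.4319, 0.2091, 0.1282]
tool_rot: [[-0.0, 1.0, -0.0], [1.0, 0.0, 0.0], [0.0, -0.0, -1.0]]
contact_force: [-0.2, -0.7, 0.0]
grip_width: -0.0
finger_force: 0.0
```

Run:
```python
from h import *
ims=[cv2.resize(snapshot(n)[y:y+160,x:x+230],None,fx=1.7,fy=1.7) for n,x,y in(('scene',150,160),('side',180,150))]
cv2.imwrite('pics/s3.png',np.hstack(ims)); s=state();print(s['t'],s['position'],s['contact_force'])
```

```text
8.525 [0.43202232 0.20907288 0.12830067] [ 0.02769904 -0.10582438 -0.40881557]
```

View pics/s3.png

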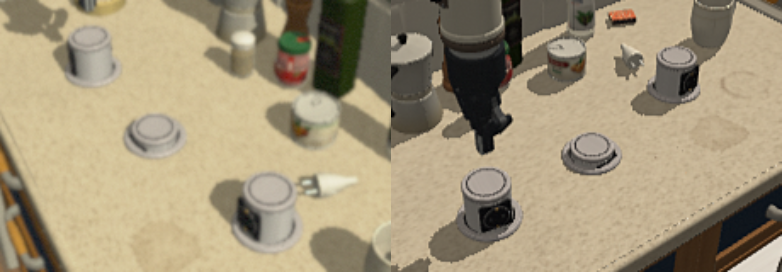

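The left tower came back up (scene crop cap at (90,38)), so its latch did not take. I'll press it again.

>>> servo_tool:
  rows:
    - [[0,0,-3,0,0,0,1],[0,0,-5,0,0,0,1],[0,0,-6.2,0,0,0,1],[0,0,-7.2,0,0,0,1],[0,0,-8.2,0,0,0,1]]

```text
t: 9.15
position: [0.4315, 0.2086, 0.0463]
tool_rot: [[0.0, 1.0, -0.001], [1.0, -0.0, -0.001], [-0.001, -0.001, -1.0]]
contact_force: [-3.1, -2.4, 6.9]
grip_width: -0.0002
finger_force: 3.3
```

>>> servo_tool:
  rows:
    - [[0,0,-1.2,0,0,0,1],[0,0,-2.2,0,0,0,1],[0,0,-3,0,0,0,1],[0,0,-3.7,0,0,0,1],[0,0,-3.8,0,0,0,1]]

```text
t: 9.78
position: [0.4315, 0.2086, 0.0083]
tool_rot: [[-0.0, 1.0, -0.001], [1.0, 0.0, -0.001], [-0.001, -0.001, -1.0]]
contact_force: [-3.6, -1.5, 5.8]
grip_width: 0.0004
finger_force: 2.9
```

>>> servo_tool:
  rows:
    - [[0,0,3,0,0,0,1],[0,0,7,0,0,0,1],[0,0,12,0,0,0,1],[0,0,14,0,0,0,1],[0,0,14,0,0,0,1]]

```text
t: 10.4
position: [0.4338, 0.2097, 0.1502]
tool_rot: [[0.0, 1.0, 0.005], [1.0, -0.0, 0.001], [0.001, 0.005, -1.0]]
contact_force: [1.1, 0.1, -0.6]
grip_width: 0.0002
finger_force: 0.0
```

>>> servo_tool:
  rows:
    - [[0,0,0,0,0,0,1],[0,0,0,0,0,0,1],[0,0,0,0,0,0,1],[0,0,0,0,0,0,1],[0,0,0,0,0,0,1]]

```text
t: 11.02
position: [0.4319, 0.2091, 0.1481]
tool_rot: [[-0.0, 1.0, -0.0], [1.0, 0.0, 0.0], [0.0, -0.0, -1.0]]
contact_force: [-0.7, 0.3, -0.1]
grip_width: 0.0001
finger_force: 0.0
```

Run:
```python
from h import *
ims=[cv2.resize(snapshot(n)[y:y+160,x:x+230],None,fx=1.7,fy=1.7) for n,x,y in(('scene',150,160),('side',180,150))]
cv2.imwrite('pics/s4.png',np.hstack(ims)); s=state();print(s['t'],s['position'],s['contact_force'])
```

```text
11.125 [0.43197279 0.20906288 0.14823676] [-1.15159211 -0.28033525  0.1537561 ]
```

View pics/s4.png

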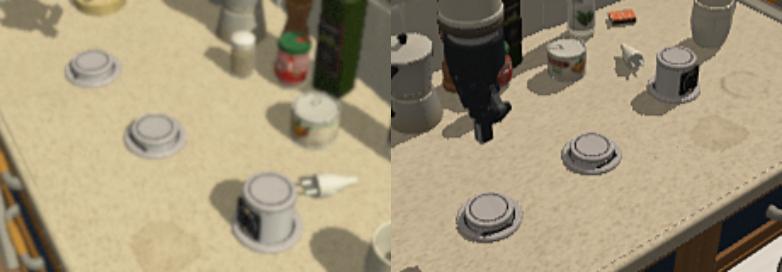

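Both plugless towers are latched (scene crop (92,62) and (155,127)). Tower a is up at (271,188), the plug is untouched and the gripper is clear.

```bash
python3 -c "
from workcell import finish_job; print(finish_job())"
```

```text
the job is handed in; nothing more can be done
None
```

The job is handed in: the tower with the plug behind it stands up, the other two are latched down (the left one needed a second press), and nothing else was touched.

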